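# Run a birch spacer along the fence into the drilling jig's corner

## Task

Load the pale birch spacer into the drilling jig: push it with the fingertips until it lies flat against the aluminium fence, then slide it along the fence, keeping it there, into the red corner pocket until it is fully home, flush against both the fence and the end stop. Only push it - do not pick it up, lift it or tip it. Leave the dark walnut spacer, the brass bushing and everything else on the bench where they are, and finish with the hand clear.

Things in the scene. Friction and masses are not known exactly. Their poses are not given: they have to be found in the camera images.
- birch: The loose part to load: a pale birch wood block, 30 mm (its x) by 50 mm (its y) by 24 mm high, about 30 g, with a thin black cross marked on top. Origin at the centre of its underside. It starts flat on the jig plate, its centre 55 to 90 mm from the fence face and 125 to 205 mm before the seat along the fence, turned by up to 0.5 rad from the fence.
- seat (a point): Where the centre of the birch block's underside lies when fully home in the jig's pocket: on top of the grey plate, 12 mm above the bench. x points square to the fence, towards it; y along the fence towards the end stop; z up. Fence face at x = +15 mm, stop face at y = +25 mm. The homed block's tail (y = -25 mm) sticks out of the pocket, so it can be pushed home from behind.
- fence (a point): Centre, at plate height, of the straight aluminium fence's working face (15 mm beyond the seat in x). Same axes as the seat. The fence is 18 mm high above the plate, 20 mm thick and 320 mm long, from 275 mm before the seat (-y) to 45 mm past it. It is fixed to the jig and does not give.
- lip (a point): Middle, at plate height, of the inner face of the red lip, 19 mm short of the seat in x and parallel to the fence. The lip is 10 mm high, 12 mm thick, 36 mm long and joins the red end stop (18 mm high); at its open end, 10 to 23 mm before the seat in y, a lead-in slants 9 mm away from the fence. The pocket is 34 mm wide. Same axes as the seat.
- jig: The drilling jig, fixed to the bench: a grey plate 200 mm (x) by 340 mm (y), 12 mm thick, carrying fence, stop and lip; origin at the centre of its underside, axes as the seat's. The seat lies at x = +45, y = +105 mm. A steel toggle clamp, swung open, stands behind the stop, up to 60 mm above the plate.
- walnut: Bystander lying on the jig plate: a dark walnut block of the same size (30 x 50 x 24 mm) with a white cross, waiting its turn; around 100 mm short of the seat in x, 30 mm before it in y. Origin at the centre of its underside.
- bushing: Bystander standing on the jig plate: a brass drill bushing, outside diameter 24 mm, 30 mm high. Origin at the centre of its underside.
- slice_a: Bystander: a round birch slice with bark rim, 110 mm across, 22 mm thick, flat on the bench to the left of the jig. Origin under its centre.
- slice_b: Bystander: a round birch slice, 96 mm across, 22 mm thick, flat on the bench to the right of the jig. Origin under its centre.
- glue: Bystander: a yellow glue bottle with an orange cap, 56 mm across, 150 mm high, upright to the left of the jig. Origin under its centre.
- brush: Bystander: a hand brush lying on the bench to the right of the jig. Origin near its middle, on its underside.
- driver: Bystander: a screwdriver lying on the bench beyond the jig. Origin near its middle, on its underside.

How it is judged (in metres and radians):
On the way, in this order (a step that is already met when the one before it is completed fails the run):
1. the birch block lies flat against the fence while still at least 20 mm short of its seat (x of birch in the frame of seat between -0.004 and 0.003 m and y of birch in the frame of seat between -0.25 and -0.02 m and angle between the x axis of birch and the x axis of seat, either way round below 0.1 rad and z of birch in the frame of seat below 0.003 m), for 0.2 s.
2. the birch block is home in the corner pocket (x of birch in the frame of seat between -0.0025 and 0.0025 m and y of birch in the frame of seat between -0.003 and 0.003 m and z of birch in the frame of seat below 0.003 m and angle between the x axis of birch and the x axis of seat, either way round below 0.06 rad and angle between birch's own z axis and vertical below 0.06 rad), for 0.2 s.
At the end, for the whole second after the job is handed in: The birch block rests flat on the jig plate in the corner pocket, within 2.5 mm of the fence and 3 mm of the end stop, square to the fence within 0.06 rad, at rest (all of step 2 and linear speed of birch below 0.01 m/s); the robot touches nothing.
It fails at once if the birch block is lifted more than 6 mm off the plate (z of birch in the frame of seat above 0.006 m).
It fails at once if the birch block is tipped (0.3 rad) (angle between birch's own z axis and vertical above 0.3 rad).
It fails at once if the birch block is moved along towards the pocket (to within 70 mm of its seat) more than 12 mm off the fence (y of birch in the frame of seat above -0.07 m and x of birch in the frame of seat below -0.012 m).
It fails at once if a bystander is disturbed (on the jig more than 15 mm, elsewhere 20 mm) (distance of any of walnut, bushing from where it was at the start of the episode above 0.015 m or distance of any of slice_a, slice_b, glue, brush, driver from where it was at the start of the episode above 0.02 m).
It also fails if it takes over 46 s, if anything falls off the work surface, if the arm or the gripper's body presses on something with over 40 N, if the wrist force passes 120 N, or if a joint passes its speed limit or range.

## Robot

A 6-joint arm with a two-finger parallel gripper is mounted at the origin on the work surface. World frame = base frame: x ahead of the robot, y to its left, z up, the work surface at z = 0. Lengths are in mm, angles in degrees, forces in N, time in s.
With the tool pointing down it reaches from about 225 to 725 mm from the base axis. Payload 3.1 kg.
Tool frame: the origin (TCP) lies at the very end of the fingers, on their centre line; the grasp point (between the pads) lies 19 mm behind it; z points along the fingers, x is the direction in which the jaws open and shut, and the axes are right-handed (so a half turn about z gives the same grasp; the last joint's range is limited). The gripper opens to 85 mm and grips with 20 to 120 N. Pads are 22 mm wide; open, the fingers measure 114 mm over their backs; the gripper's body (76 mm by 85 mm) begins 54 mm behind the grasp point. The pads swing forward as they close: fully open they stand 13 mm farther back than shut.
Start: joints at [-7.322, 2.75, 5.684, 92.934, 0, 82.678], TCP at [524.993, -0.012, 231.312] pointing down, gripper open.
Joint ranges: [-166.93, 166.93], [-56.73, 111.36], [-69.38, 81.34], [-121.58, 131.49], [-85.45, 84.26], [-180, 180]. Speed limits (degrees/s): [159.86, 159.86, 180, 180, 180, 180].

## Interface

Orientations are given as [roll, pitch, yaw] about the fixed x, y, z axes, in that order (R = Rz(yaw) Ry(pitch) Rx(roll)).
In Python, from bench import bot gives the robot as it stands.
- The arm moves only by the tool arm_command, never from a script. Its arguments are lists of equal length, an entry for each row: "jaw": the opening, from -1 (shut) to 1 (fully open), so that 0 is half open; "travel": the shift along the world's x, y, z in units of 80 mm (1.0 is 80 mm), a list of three; "dr": the turn, a rotation vector about the world's x, y, z in units of pi rad (1.0 is pi rad), a list of three. In form: {"jaw": [jaw, ...], "travel": [[tx, ty, tz], ...], "dr": [[ax, ay, az], ...]}. A call has exactly 10 rows; each row is the pose to reach, as a shift and turn from the pose commanded when the call began, turning the shorter way round; what a row does not reach only later rows make up. A row lasts 1/8 s, in which the tool goes at most 62.5 mm and 10.7 degrees, less where a joint would pass 70% of its speed; a pose out of reach is approached as far as the arm can. A call with a number of a shift or a turn outside -1 to 1 is refused whole. A call with a gripper value outside its range is refused whole. The fingers move at their own pace and stop on an object; the grip force is fixed at half the most. Time passes only in rows, so rows that repeat a pose let the fingers close, or fill a call up. It gives the time, the measured TCP pose, the force and the opening at its end, in the units of the state.
- bot.observe(): the state, without advancing time (a new reading comes with each control period).
- bot.snapshot(name): name is "scene" or "side" or "wrist"; returns the picture (480x640x3 uint8, red, green, blue); there is no depth.
- bot.camera_params(name): a dict with "fx", "fy", "cx", "cy" (pixels), "rvec" (rotation vector, rad) and "tvec" (3), from world to camera coordinates, as OpenCV has them. Camera axes: x right, y down, z forward; pixel columns grow to the right and rows downward; lengths in mm; the calibration is good to about 2 mm. A picture is of the moment at which its call begins: read the wrist's pose just before it. camera_params takes no time and is no camera call; for the wrist camera it gives the pose at the moment of the call.
- bot.hand_in(): hands the job in, once; it reports no verdict.
The state is a dict: "clock": time; "q": joint angles; "joint_vel": joint speeds; "joint_efforts": joint torques, N m; "eef_pos": TCP position; "orientation": TCP orientation; "wrist_force": force on the tool from outside, world axes, zero at the start; "moment": the same for the moment, N m; "grip_width": finger opening in mm.
Only numpy, scipy, OpenCV 4.12 (cv2) and the standard library are available. Lean on these libraries where they do the work, as an engineer would, in place of code of your own. Each camera call takes 0.05 s, during which the arm holds its last target.

## Working session

There is one attempt and no reset: what is moved stays moved. The work goes in short steps, Python scripts to look and compute and a tool call to move; the robot and the scene stay as the last step left them, time stands still between calls to the robot, and variables do not carry over. Pictures are saved under pics/ and viewed, and the job is handed in when it is done.

Besides the shell and the picture viewer there is one more tool, called after ">>>" as name(argument=value, ...) on one line, values as JSON. arm_command: Moves the arm, as the interface text tells. Shifts and turns lie within -1 to 1; 1 stands for 80 mm of shift or pi rad of turn. Its arguments: {"type":"object","properties":{"jaw":{"type":"array","items":{"type":"number"}},"travel":{"type":"array","items":{"type":"array","items":{"type":"number","minimum":-1,"maximum":1}}},"dr":{"type":"array","items":{"type":"array","items":{"type":"number","minimum":-1,"maximum":1}}}},"required":["jaw","travel","dr"]}

```bash
ls; mkdir -p pics; python3 - <<'E'
from bench import bot
import cv2
s=bot.observe(); print(s)
for n in ("scene","side","wrist"):
    p=bot.camera_params(n); print(n,p)
    cv2.imwrite(f"pics/{n}0.png",bot.snapshot(n)[:,:,::-1])
E
```

```text
pics
{'clock': 0.0, 'q': array([-7.32153953e+00,  2.79218831e+00,  5.58971941e+00,  9.29340674e+01,
        9.64057287e-04,  8.26769953e+01]), 'joint_vel': array([ 0.02894181, -0.02477125, -0.00580916, -0.0005918 , -0.02751522,
       -0.15325126]), 'joint_efforts': array([ 2.96208136e-04, -3.38780022e+01,  3.20016932e+01,  2.03766406e-02,
       -2.11149008e-04,  6.20949692e-06]), 'eef_pos': array([5.24373949e+02, 8.10673092e-02, 2.30107003e+02]), 'orientation': array([-1.79981640e+02,  1.35299727e-01,  1.48573503e-03]), 'wrist_force': array([ 0.50272723,  0.17282249, -0.11394277]), 'moment': array([ 0.06796222,  0.019929  , -0.02587114]), 'grip_width': 85.38945440246353}
scene {'fx': 533.8122488410269, 'fy': 533.8122488410269, 'cx': 320.765304444725, 'cy': 233.52539462663043, 'rvec': array([ 2.03593248,  1.68197217, -0.53511478]), 'tvec': array([-124.31542004, -491.54561803, 1843.51723211])}
side {'fx': 455.73072774862146, 'fy': 455.73072774862146, 'cx': 321.45404062172184, 'cy': 243.98233127438417, 'rvec': array([ 2.17661609, -0.52333677,  0.27891856]), 'tvec': array([-519.33939863,  201.87156171,  802.02051321])}
wrist {'fx': 367.3656736286048, 'fy': 367.3656736286048, 'cx': 320.395840422262, 'cy': 237.43227041796948, 'rvec': array([-2.85139729e+00, -2.25114559e-03,  4.03516881e-03]), 'tvec': array([-523.47115174,  -38.15132365,  378.84540313])}
```

View pics/scene0.png

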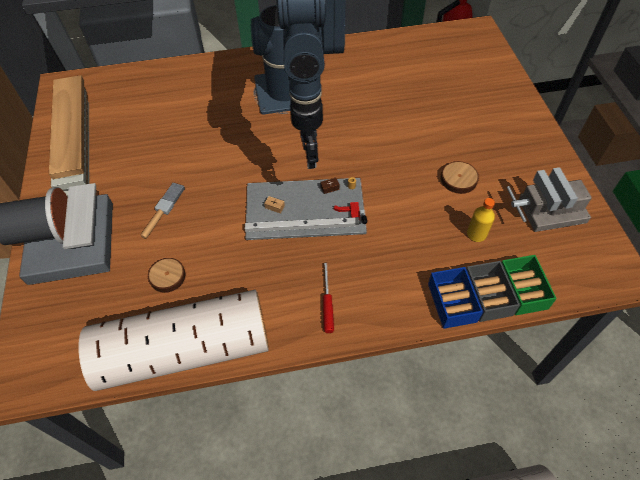

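View pics/side0.png

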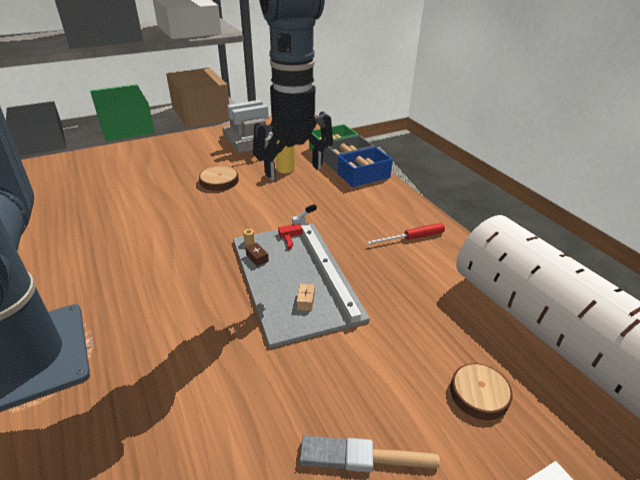

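View pics/wrist0.png

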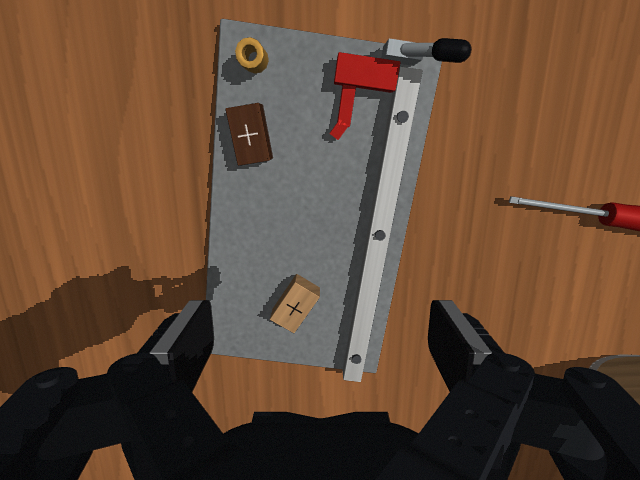

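The wrist view shows everything: birch's cross at about (294,307), fence from (354,380) to (410,80), red pocket around (365,85), walnut at (248,134) and bushing at (251,54). Next I'll measure these with colour masks and ray casts.

```bash
cat > h.py <<'E'
import numpy as np, cv2
def ray(p,uv,z):
    R,_=cv2.Rodrigues(np.array(p["rvec"])); t=np.array(p["tvec"]).ravel()
    uv=np.atleast_2d(np.asarray(uv,float))
    d=np.c_[(uv[:,0]-p["cx"])/p["fx"],(uv[:,1]-p["cy"])/p["fy"],np.ones(len(uv))]@R
    c=-R.T@t
    return c+d*((z-c[2])/d[:,2])[:,None]
def big(m):
    cs,_=cv2.findContours(m.astype(np.uint8),cv2.RETR_EXTERNAL,cv2.CHAIN_APPROX_NONE)
    return max(cs,key=cv2.contourArea)
E
python3 - <<'E'
from h import *
from bench import bot
p=bot.camera_params("wrist")
im=cv2.imread("pics/wrist0.png"); hsv=cv2.cvtColor(im,cv2.COLOR_BGR2HSV)
for n,(u,v) in dict(birchtop=(285,312),birchside=(308,287),fence=(390,170),plate=(300,220),walnut=(240,120),wood=(100,100),red=(360,70),brass=(240,55)).items(): print(n,hsv[v,u])
big2=cv2.resize(im[240:400,200:420],None,fx=3.6,fy=3.6,interpolation=cv2.INTER_NEAREST); cv2.imwrite("pics/z1.png",big2[:600])
cv2.imwrite("pics/z2.png",cv2.resize(im[20:170,200:390],None,fx=4,fy=4,interpolation=cv2.INTER_NEAREST))
E
```

```text
birchtop [ 15 122 176]
birchside [ 15 121 118]
fence [ 18   7 185]
plate [ 80   6 118]
walnut [ 11 157  70]
wood [ 13 157 133]
red [  1 214 162]
brass [ 19 164 209]
```

View pics/z1.png

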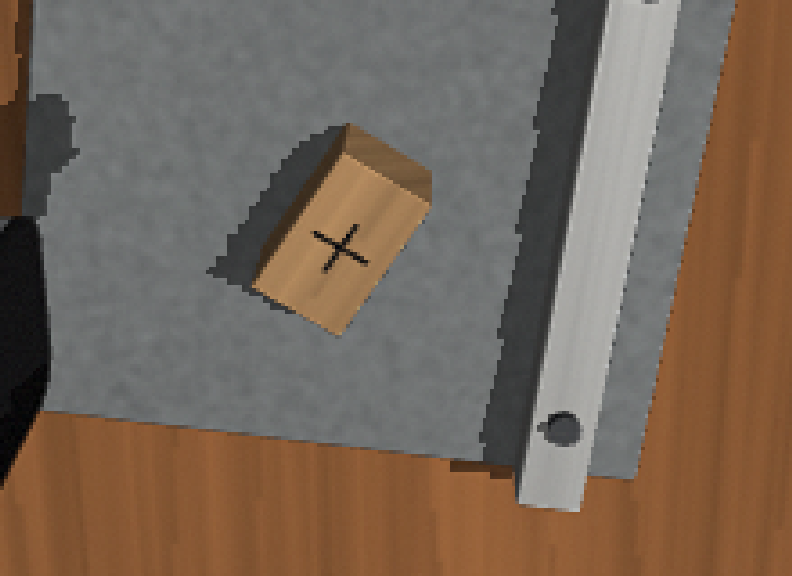

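```bash
python3 - <<'E'
from h import *
from bench import bot
p=bot.camera_params("wrist")
im=cv2.imread("pics/wrist0.png"); hsv=cv2.cvtColor(im,cv2.COLOR_BGR2HSV)
H,S,V=[hsv[:,:,i].astype(int) for i in range(3)]
roi=np.zeros(H.shape,bool); roi[15:400,205:470]=1
# fence top
f=cv2.morphologyEx((roi&(S<25)&(V>160)).astype(np.uint8),cv2.MORPH_OPEN,np.ones((3,3)))
c=big(f); r=cv2.minAreaRect(c); b=cv2.boxPoints(r); w=ray(p,b,30)
print("fence box",b.round(1).tolist(),"\n",w.round(1).tolist(),[np.linalg.norm(w[i]-w[i-1]).round(1) for i in (1,2)])
# left edge rows fit -> working face top edge
pts=[]
for v in range(120,340,4):
    u=np.where(f[v,330:420])[0]
    if len(u): pts.append((330+u[0]-.5,v))
L=ray(p,pts,30)
vx,vy,x0,y0=cv2.fitLine(L[:,:2].astype(np.float32),cv2.DIST_HUBER,0,.01,.01).ravel()
if vy<0: vx,vy=-vx,-vy
print("face line",vx,vy,x0,y0,"angle of y axis deg",np.degrees(np.arctan2(-vx,vy)))
ey=np.array([vx,vy]); ex=np.array([vy,-vx])
d=(L[:,:2]-[x0,y0])@ex; print("resid",d.std())
# red
m=roi&((H<6)|(H>174))&(S>170)&(V>90)
c=big(m); w=ray(p,c[:,0],30)[:,:2]
q=(w-[x0,y0]); print("red x rng",(q@ex).min(),(q@ex).max(),"y rng",(q@ey).min(),(q@ey).max())
# plate outline
# birch top
m=roi&(S>80)&(V>140)&(np.arange(480)[:,None]>260)&(np.arange(640)[None]>255)&(np.arange(640)[None]<330)
c=big(cv2.morphologyEx(m.astype(np.uint8),cv2.MORPH_CLOSE,np.ones((5,5))))
w=ray(p,c[:,0],36)[:,:2].astype(np.float32); r=cv2.minAreaRect(w); print("birch top",r,cv2.boxPoints(r).round(1).tolist())
print("birch cross @36",ray(p,[(294.5,307.5)],36))
m=roi&(S>110)&(V<100)&(np.arange(480)[:,None]<200)&(np.arange(640)[None]<290)
c=big(cv2.morphologyEx(m.astype(np.uint8),cv2.MORPH_CLOSE,np.ones((5,5))))
w=ray(p,c[:,0],36)[:,:2].astype(np.float32); print("walnut",cv2.minAreaRect(w))
print("bush", ray(p,[(251,53)],42), "walnut cross",ray(p,[(248,134)],36))
E
```

```text
fence box [[343.5, 378.29998779296875], [398.70001220703125, 76.4000015258789], [419.6000061035156, 80.19999694824219], [364.3999938964844, 382.20001220703125]] 
 [[549.3, -191.4, 30.0], [590.9, 114.8, 30.0], [609.1, 111.8, 30.0], [572.5, -196.3, 30.0]] [np.float64(309.0), np.float64(18.5)]
face line 0.13339202 0.99106336 572.11523 -23.528563 angle of y axis deg -7.665647
resid 0.2785354270685189
red x rng -54.257574435130984 -1.0354692957114897 y rng 128.17769370082522 151.67930633815075
birch top ((497.32135009765625, -102.634521484375), (49.26380920410156, 28.995637893676758), 56.81052780151367) [[471.70001220703125, -115.30000305175781], [496.0, -131.1999969482422], [522.9000244140625, -90.0], [498.70001220703125, -74.0999984741211]]
birch cross @36 [[ 497.57400075 -102.25486625   36.        ]]
walnut ((460.8018798828125, 66.89229583740234), (32.19980239868164, 49.257022857666016), 9.083274841308594)
bush [[466.89353262 130.8517822   42.        ]] walnut cross [[459.76520672  67.05114763  36.        ]]
```

View pics/z2.png

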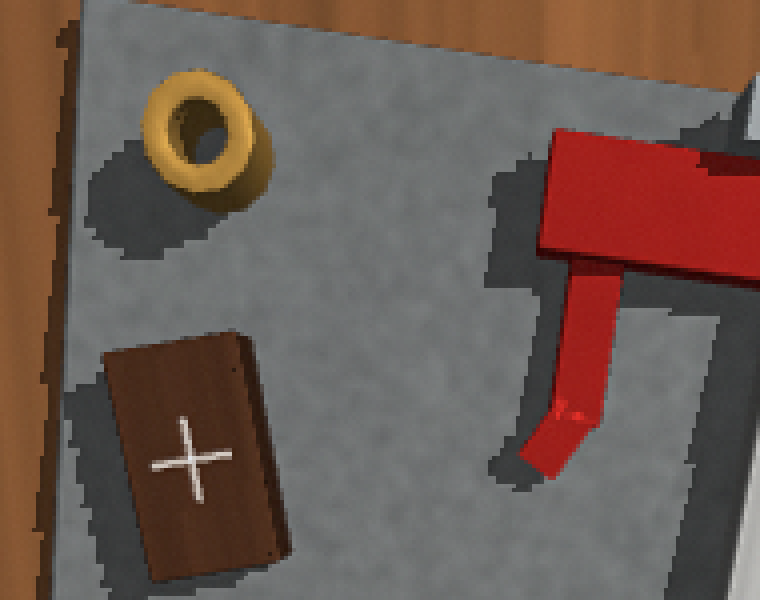

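>>> arm_command(jaw=[-0.5,-0.5,-0.5,-0.5,-0.5,-0.5,-0.5,-0.5,-0.5,-0.5], travel=[[-0.1,-0.1,-0.1],[-0.2,-0.22,-0.22],[-0.35,-0.34,-0.34],[-0.5,-0.46,-0.46],[-0.65,-0.58,-0.58],[-0.75,-0.7,-0.7],[-0.85,-0.82,-0.82],[-0.92,-0.92,-0.92],[-0.97,-1,-1],[-0.97,-1,-1]], dr=[[0,0,0.05],[0,0,0.1],[0,0,0.155],[0,0,0.21],[0,0,0.265],[0,0,0.32],[0,0,0.37],[0,0,0.42],[0,0,0.457],[0,0,0.457]])

```text
clock: 1.4
eef_pos: [446.5, -80.0, 150.4]
orientation: [-179.9, -0.0, 82.1]
wrist_force: [-0.8, -0.9, 0.3]
grip_width: 21.0
```

```bash
python3 - <<'E'
from h import *
from bench import bot
s=bot.observe(); print({k:np.round(v,2).tolist() for k,v in s.items()})
cv2.imwrite("pics/wrist1.png",bot.snapshot("wrist")[:,:,::-1])
p=dict(bot.camera_params("scene")); 
# independent check of birch, via scene & side masks
for n,(x0,x1,y0,y1) in dict(scene=(255,295,190,220),side=(290,325,278,316)).items():
    p=bot.camera_params(n); im=cv2.imread(f"pics/{n}0.png"); h=cv2.cvtColor(im,cv2.COLOR_BGR2HSV)
    m=np.zeros(im.shape[:2],bool); m[y0:y1,x0:x1]=1; m&=(h[:,:,1]>60)&(h[:,:,2]>150)
    c=big(m); w=ray(p,c[:,0],36)[:,:2].astype(np.float32); print(n,cv2.minAreaRect(w))
E
```

```text
{'clock': 1.4, 'q': [-18.64, -8.0, -13.89, 84.22, 0.0, -10.77], 'joint_vel': [0.72, -0.03, 1.3, 0.09, 0.3, 2.09], 'joint_efforts': [-0.23, -26.73, 31.9, -0.01, -0.05, -0.22], 'eef_pos': [446.52, -80.04, 150.35], 'orientation': [-179.89, -0.02, 82.13], 'wrist_force': [-0.81, -0.91, 0.26], 'moment': [0.01, -0.04, -0.03], 'grip_width': 21.02}
scene ((499.04644775390625, -103.05445098876953), (49.851234436035156, 28.137977600097656), 56.3603515625)
side ((496.2112731933594, -102.40458679199219), (50.70561218261719, 29.952425003051758), 56.184268951416016)
```

View pics/wrist1.png

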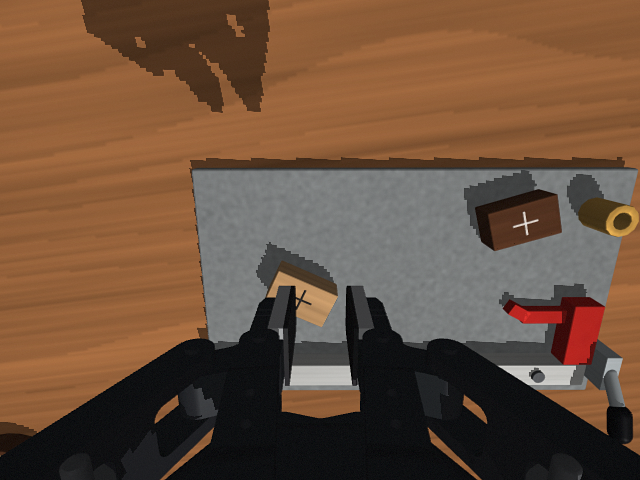

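>>> arm_command(jaw=[-0.5,-0.5,-0.5,-0.5,-0.5,-0.5,-0.5,-0.5,-0.5,-0.5], travel=[[0,-0.05,-0.1],[0,-0.1,-0.22],[0,-0.15,-0.35],[0,-0.19,-0.48],[0,-0.19,-0.61],[0,-0.19,-0.74],[0,-0.19,-0.85],[0,-0.19,-0.94],[0,-0.19,-1],[0,-0.19,-1]], dr=[[0,0,0],[0,0,0],[0,0,0],[0,0,0],[0,0,0],[0,0,0],[0,0,0],[0,0,0],[0,0,0],[0,0,0]])

```text
clock: 2.7
eef_pos: [447.2, -95.1, 71.0]
orientation: [-180.0, -0.0, 82.3]
wrist_force: [-0.7, 0.2, 0.6]
grip_width: 21.6
```

>>> arm_command(jaw=[-0.5,-0.5,-0.5,-0.5,-0.5,-0.5,-0.5,-0.5,-0.5,-0.5], travel=[[0,0,-0.1],[0,0,-0.22],[0,0,-0.35],[0,0,-0.46],[0,0,-0.55],[0,0,-0.61],[0,0,-0.63],[0,0,-0.63],[0,0,-0.63],[0,0,-0.63]], dr=[[0,0,0],[0,0,0],[0,0,0],[0,0,0],[0,0,0],[0,0,0],[0,0,0],[0,0,0],[0,0,0],[0,0,0]])

```text
clock: 3.95
eef_pos: [447.7, -95.3, 21.2]
orientation: [180.0, 0.0, 82.3]
wrist_force: [-0.2, -0.8, -0.2]
grip_width: 21.8
```

```bash
python3 - <<'E'
from h import *
from bench import bot
s=bot.observe(); print(s['eef_pos'],s['wrist_force'],s['clock'])
cv2.imwrite("pics/wrist2.png",bot.snapshot("wrist")[:,:,::-1])
im=bot.snapshot("side")[:,:,::-1]; cv2.imwrite("pics/side2.png",cv2.resize(im[180:360,200:400],None,fx=3.2,fy=3.2))
E
```

```text
[447.65139435 -95.30993973  21.23089399] [-0.17880198 -0.76810891 -0.22566329] 3.95
```

View pics/wrist2.png

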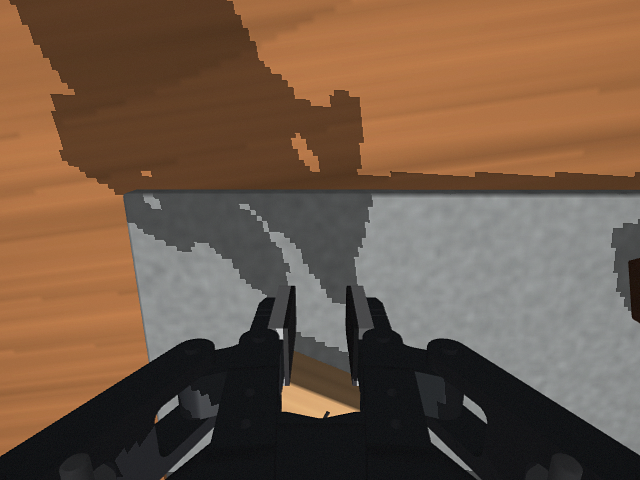

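View pics/side2.png

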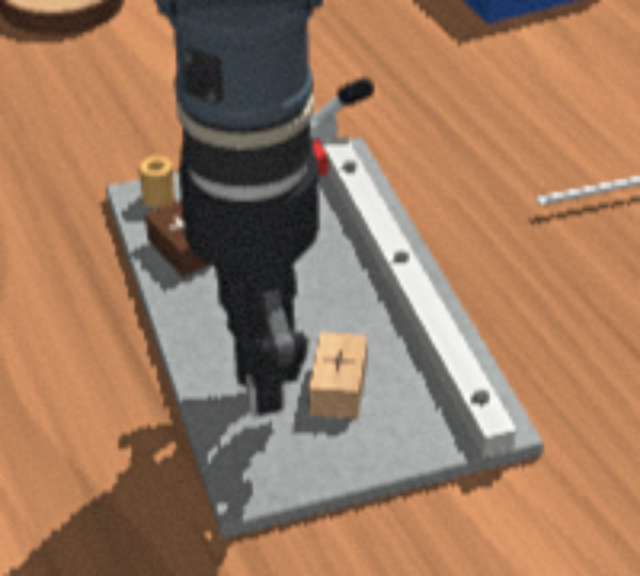

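The fingers stand behind the birch, clear of it. I'll push the first 50 mm towards the fence.

>>> arm_command(jaw=[-0.5,-0.5,-0.5,-0.5,-0.5,-0.5,-0.5,-0.5,-0.5,-0.5], travel=[[0.06,-0.008,0],[0.12,-0.016,0],[0.19,-0.025,0],[0.26,-0.035,0],[0.33,-0.044,0],[0.4,-0.054,0],[0.47,-0.063,0],[0.54,-0.073,0],[0.6,-0.081,0],[0.62,-0.083,0]], dr=[[0,0,0],[0,0,0],[0,0,0],[0,0,0],[0,0,0],[0,0,0],[0,0,0],[0,0,0],[0,0,0],[0,0,0]])

```text
clock: 5.3
eef_pos: [497.3, -101.9, 20.9]
orientation: [180.0, 0.0, 82.3]
wrist_force: [-0.3, -0.2, 0.6]
grip_width: 21.7
```

```bash
python3 - <<'E'
from h import *
from bench import bot
s=bot.observe(); print(s['eef_pos'],s['wrist_force'],s['clock'])
im=bot.snapshot("side")[:,:,::-1]; cv2.imwrite("pics/side3f.png",im); cv2.imwrite("pics/side3.png",cv2.resize(im[180:360,200:400],None,fx=3.2,fy=3.2))
E
```

```text
[ 497.3057481  -101.88868912   20.90231985] [-0.25474747 -0.22084704  0.63441357] 5.3
```

View pics/side3.png

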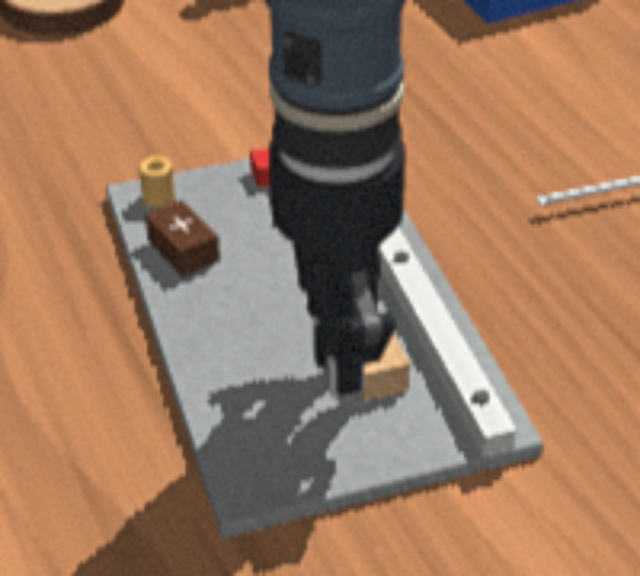

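>>> arm_command(jaw=[-0.5,-0.5,-0.5,-0.5,-0.5,-0.5,-0.5,-0.5,-0.5,-0.5], travel=[[0.03,-0.004,0],[0.06,-0.008,0],[0.09,-0.012,0],[0.12,-0.016,0],[0.15,-0.02,0],[0.18,-0.024,0],[0.21,-0.028,0],[0.24,-0.032,0],[0.25,-0.034,0],[0.25,-0.034,0]], dr=[[0,0,0],[0,0,0],[0,0,0],[0,0,0],[0,0,0],[0,0,0],[0,0,0],[0,0,0],[0,0,0],[0,0,0]])

```text
clock: 6.6
eef_pos: [517.1, -104.6, 20.9]
orientation: [180.0, 0.0, 82.3]
wrist_force: [-0.6, 0.4, 0.6]
grip_width: 21.2
```

```bash
python3 - <<'E'
from h import *
from bench import bot
s=bot.observe(); print(s['eef_pos'],s['wrist_force'],s['clock'])
im=bot.snapshot("side")[:,:,::-1]; cv2.imwrite("pics/side4.png",cv2.resize(im[230:340,270:390],None,fx=5,fy=5))
im=bot.snapshot("wrist")[:,:,::-1];cv2.imwrite("pics/wrist4.png",im)
E
```

```text
[ 517.12545239 -104.58655758   20.94884645] [-0.56898367  0.38681682  0.55879899] 6.6
```

View pics/side4.png

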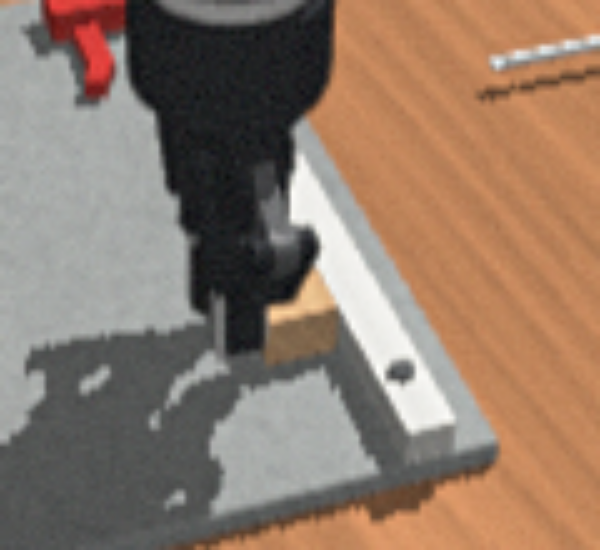

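View pics/wrist4.png

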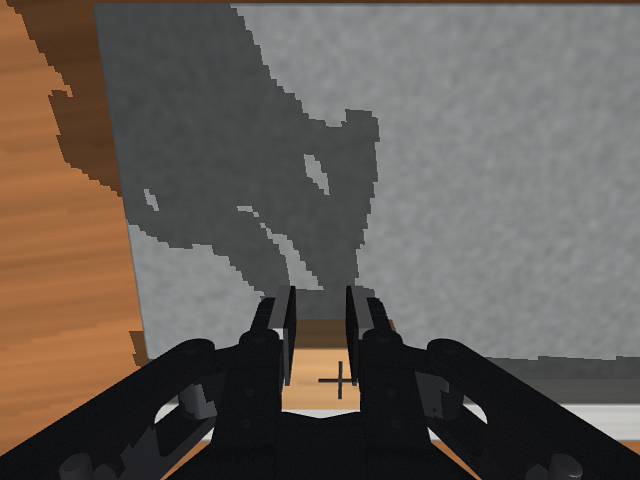

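Side and wrist views show the birch now square to the fence, its cross at (340,380) in the wrist view and the fence just beyond. I'll close the gap in small steps.

>>> arm_command(jaw=[-0.5,-0.5,-0.5,-0.5,-0.5,-0.5,-0.5,-0.5,-0.5,-0.5], travel=[[0.01,-0.001,0],[0.02,-0.003,0],[0.03,-0.004,0],[0.035,-0.005,0],[0.04,-0.005,0],[0.045,-0.006,0],[0.05,-0.007,0],[0.05,-0.007,0],[0.05,-0.007,0],[0.05,-0.007,0]], dr=[[0,0,0],[0,0,0],[0,0,0],[0,0,0],[0,0,0],[0,0,0],[0,0,0],[0,0,0],[0,0,0],[0,0,0]])

```text
clock: 7.95
eef_pos: [519.2, -104.9, 20.9]
orientation: [-179.8, 0.0, 82.3]
wrist_force: [-7.4, 0.5, 5.8]
grip_width: 21.2
```

>>> arm_command(jaw=[-0.5,-0.5,-0.5,-0.5,-0.5,-0.5,-0.5,-0.5,-0.5,-0.5], travel=[[-0.04,0.005,0],[-0.1,0.013,0],[-0.2,0.027,0],[-0.32,0.043,0],[-0.45,0.06,0.1],[-0.55,0.073,0.25],[-0.6,0.08,0.45],[-0.6,0.08,0.65],[-0.6,0.08,0.85],[-0.6,0.08,1]], dr=[[0,0,0],[0,0,0],[0,0,0],[0,0,0],[0,0,0],[0,0,0],[0,0,0],[0,0,0],[0,0,0],[0,0,0]])

```text
clock: 9.2
eef_pos: [473.8, -99.0, 102.6]
orientation: [179.9, 0.0, 82.3]
wrist_force: [-0.4, -0.8, -0.2]
grip_width: 21.0
```

```bash
python3 - <<'E'
from h import *
from bench import bot
s=bot.observe(); print(s['eef_pos'],s['wrist_force'],s['clock'])
p=bot.camera_params("wrist"); im=bot.snapshot("wrist")[:,:,::-1]; cv2.imwrite("pics/wrist5.png",im)
p2=bot.camera_params("side"); im2=bot.snapshot("side")[:,:,::-1]; cv2.imwrite("pics/side5.png",cv2.resize(im2[200:340,240:390],None,fx=4,fy=4))
import pickle; pickle.dump((p,p2),open("p5.pkl","wb"))
E
```

```text
[473.79267382 -98.98870881 102.6408629 ] [-0.40521917 -0.81313245 -0.17600282] 9.2
```

View pics/wrist5.png

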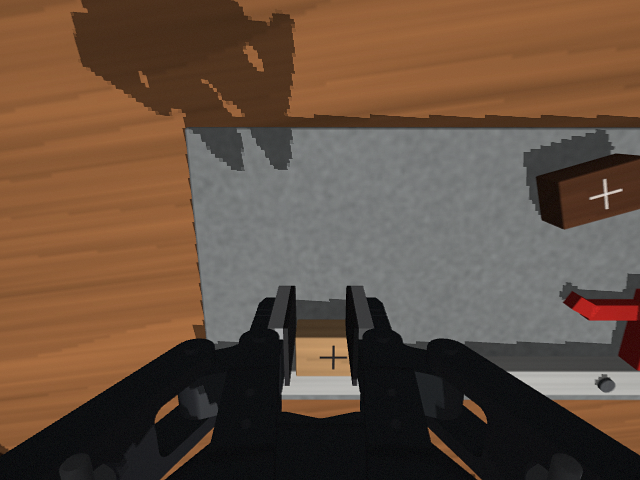

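View pics/side5.png

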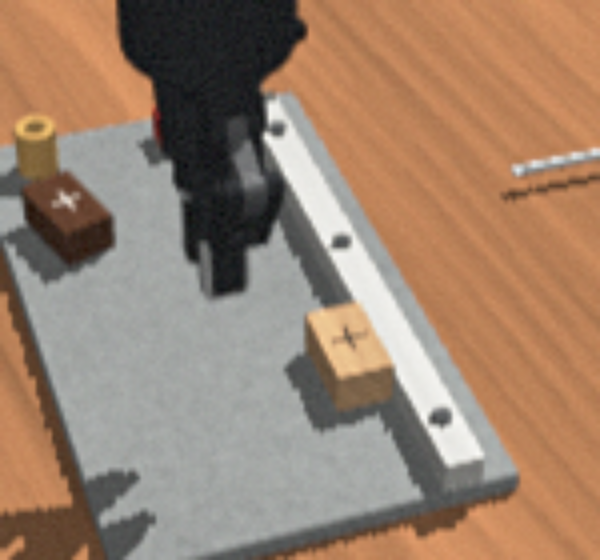

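```bash
python3 - <<'E'
from h import *
import pickle
p,p2=pickle.load(open("p5.pkl","rb"))
P0=np.array([572.1,-23.5]); ex=np.array([.991,-.133]); ey=np.array([.133,.991])
for n,q,uv in (("w",p,(333.5,357)),("s",p2,(327,284.3))):
    w=ray(q,[uv],36)[0,:2]; print(n,w,(w-P0)@ex,(w-P0)@ey)
E
```

```text
w [ 545.54362549 -100.46245419] -16.08136073001158 -79.80178991680756
s [ 545.19890546 -100.24560766] -16.45181886812617 -79.63274276712491
```

>>> arm_command(jaw=[-1,-1,-1,-1,-1,-1,-1,-1,-1,-1], travel=[[0.05,-0.05,0],[0.15,-0.14,0],[0.25,-0.23,0],[0.35,-0.32,0],[0.45,-0.41,0],[0.55,-0.5,0],[0.65,-0.59,0],[0.72,-0.66,0],[0.766,-0.7,0],[0.766,-0.7,0]], dr=[[0,0,-0.05],[0,0,-0.105],[0,0,-0.16],[0,0,-0.215],[0,0,-0.27],[0,0,-0.325],[0,0,-0.38],[0,0,-0.43],[0,0,-0.48],[0,0,-0.5]])

```text
clock: 10.55
eef_pos: [534.1, -154.8, 99.9]
orientation: [-180.0, 0.1, -7.9]
wrist_force: [-0.2, -0.1, -0.5]
grip_width: 0.3
```

```bash
python3 - <<'E'
from h import *
from bench import bot
s=bot.observe(); print(s['eef_pos'],s['orientation'],s['wrist_force'],s['clock'],s['grip_width'])
p=bot.camera_params("wrist"); im=bot.snapshot("wrist")[:,:,::-1]; cv2.imwrite("pics/wrist6.png",im)
import pickle; pickle.dump(p,open("p6.pkl","wb"))
E
```

```text
[ 534.07875298 -154.81981926   99.8622419 ] [-1.79975195e+02  9.30933886e-02 -7.90536315e+00] [-0.22179477 -0.07131782 -0.46574992] 10.55 0.28041553231402383
```

View pics/wrist6.png

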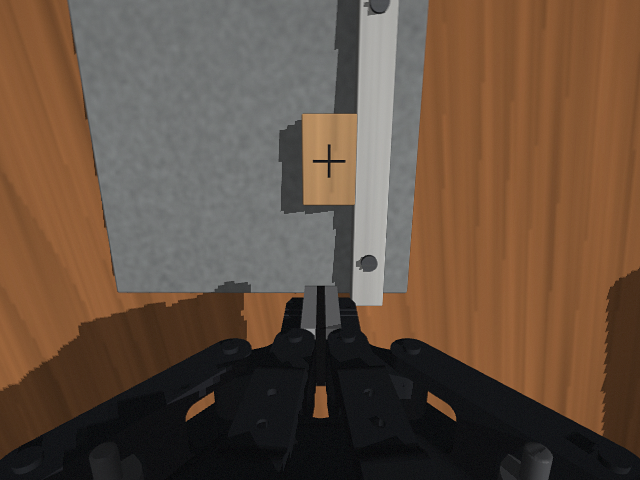

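The birch is flush with the fence: cross at (329,160), right edge on the fence line. The shut fingers line up behind its tail, so I'll descend and then push.

>>> arm_command(jaw=[-1,-1,-1,-1,-1,-1,-1,-1,-1,-1], travel=[[0,0,-0.08],[0,0,-0.2],[0,0,-0.33],[0,0,-0.46],[0,0,-0.59],[0,0,-0.72],[0,0,-0.84],[0,0,-0.93],[0,0,-1],[0,0,-1]], dr=[[0,0,0],[0,0,0],[0,0,0],[0,0,0],[0,0,0],[0,0,0],[0,0,0],[0,0,0],[0,0,0],[0,0,0]])

```text
clock: 11.85
eef_pos: [533.9, -154.6, 20.4]
orientation: [-180.0, 0.0, -7.7]
wrist_force: [-0.0, -1.5, -0.1]
grip_width: -0.4
```

>>> arm_command(jaw=[-1,-1,-1,-1,-1,-1,-1,-1,-1,-1], travel=[[0.007,0.05,0],[0.013,0.1,0],[0.021,0.16,0],[0.029,0.22,0],[0.038,0.28,0],[0.046,0.34,0],[0.054,0.4,0],[0.062,0.46,0],[0.067,0.5,0],[0.067,0.5,0]], dr=[[0,0,0],[0,0,0],[0,0,0],[0,0,0],[0,0,0],[0,0,0],[0,0,0],[0,0,0],[0,0,0],[0,0,0]])

```text
clock: 13.1
eef_pos: [539.6, -114.3, 20.8]
orientation: [-180.0, 0.0, -7.7]
wrist_force: [-0.0, -0.3, -0.7]
grip_width: -0.3
```

```bash
python3 - <<'E'
from h import *
from bench import bot
s=bot.observe(); print(s['eef_pos'],s['wrist_force'],s['clock'])
im=bot.snapshot("wrist")[:,:,::-1]; cv2.imwrite("pics/wrist7.png",im)
im=bot.snapshot("side")[:,:,::-1]; cv2.imwrite("pics/side7.png",cv2.resize(im[200:340,240:390],None,fx=4,fy=4))
E
```

```text
[ 539.6334819  -114.27590339   20.82429882] [-0.0315012  -0.29075183 -0.70588852] 13.1
```

View pics/wrist7.png

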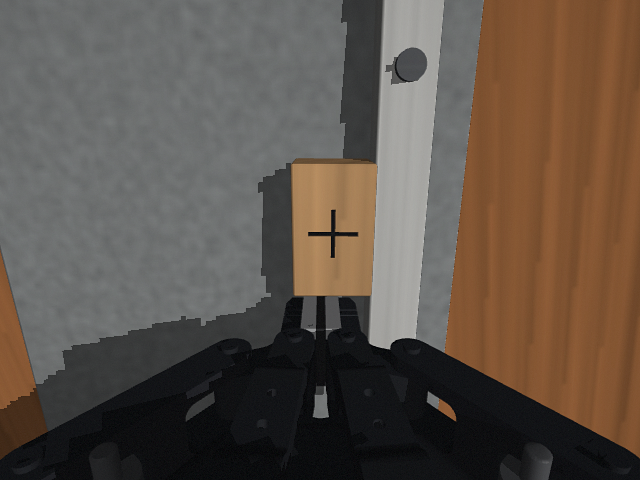

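View pics/side7.png

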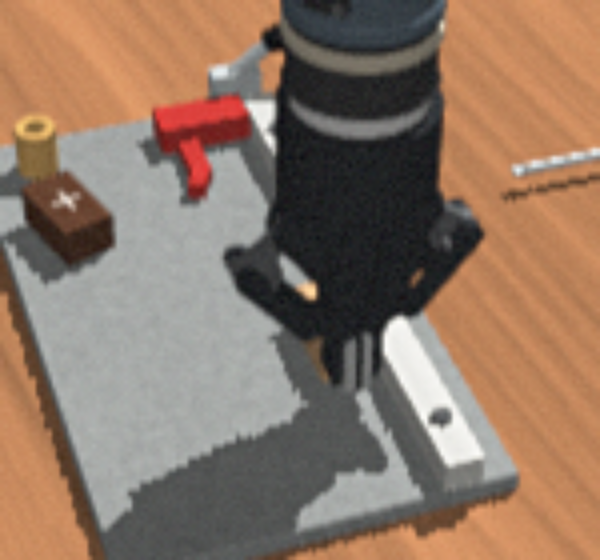

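The birch slides squarely along the fence, with its right edge still on the fence line at column 375. Continuing.

>>> arm_command(jaw=[-1,-1,-1,-1,-1,-1,-1,-1,-1,-1], travel=[[0.007,0.05,0],[0.019,0.14,0],[0.032,0.24,0],[0.045,0.34,0],[0.059,0.44,0],[0.072,0.54,0],[0.086,0.64,0],[0.1,0.75,0],[0.111,0.83,0],[0.116,0.867,0]], dr=[[0,0,0],[0,0,0],[0,0,0],[0,0,0],[0,0,0],[0,0,0],[0,0,0],[0,0,0],[0,0,0],[0,0,0]])

```text
clock: 14.45
eef_pos: [549.0, -44.9, 20.9]
orientation: [180.0, 0.0, -7.7]
wrist_force: [0.4, -0.4, 0.5]
grip_width: -0.4
```

```bash
python3 - <<'E'
from h import *
from bench import bot
s=bot.observe(); print(s['eef_pos'],s['wrist_force'],s['clock'])
p=bot.camera_params("wrist");im=bot.snapshot("wrist")[:,:,::-1]; cv2.imwrite("pics/wrist8.png",im)
import pickle; pickle.dump(p,open("p8.pkl","wb"))
E
```

```text
[548.96244308 -44.93774697  20.92733911] [ 0.42894238 -0.37514675  0.50851765] 14.45
```

View pics/wrist8.png

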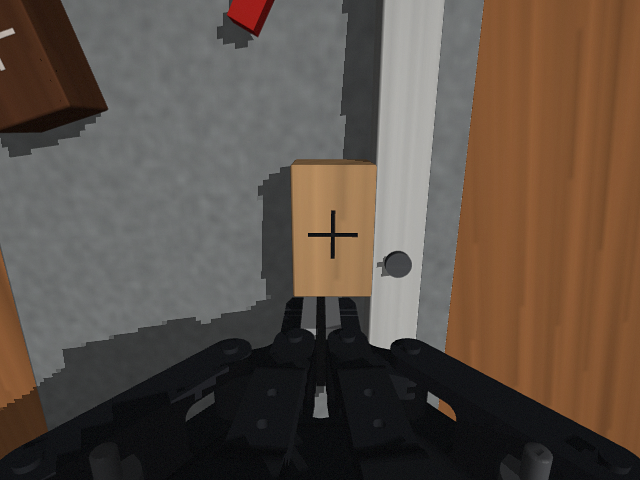

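Same picture relative to the hand: birch cross at (333,234), still flush; the red lip tip is appearing at (250,15). Pushing another 70 mm.

>>> arm_command(jaw=[-1,-1,-1,-1,-1,-1,-1,-1,-1,-1], travel=[[0.007,0.05,0],[0.019,0.14,0],[0.032,0.24,0],[0.045,0.34,0],[0.059,0.44,0],[0.072,0.54,0],[0.086,0.64,0],[0.1,0.75,0],[0.111,0.83,0],[0.116,0.867,0]], dr=[[0,0,0],[0,0,0],[0,0,0],[0,0,0],[0,0,0],[0,0,0],[0,0,0],[0,0,0],[0,0,0],[0,0,0]])

```text
clock: 15.75
eef_pos: [558.2, 24.4, 20.9]
orientation: [180.0, 0.0, -7.7]
wrist_force: [0.6, -0.4, 0.1]
grip_width: 0.1
```

```bash
python3 - <<'E'
from h import *
from bench import bot
s=bot.observe(); print(s['eef_pos'],s['wrist_force'],s['clock'])
p=bot.camera_params("wrist");im=bot.snapshot("wrist")[:,:,::-1]; cv2.imwrite("pics/wrist9.png",im)
import pickle; pickle.dump(p,open("p9.pkl","wb"))
E
```

```text
[558.23217382  24.41365198  20.90503763] [ 0.55357834 -0.4460555   0.06590501] 15.75
```

View pics/wrist9.png

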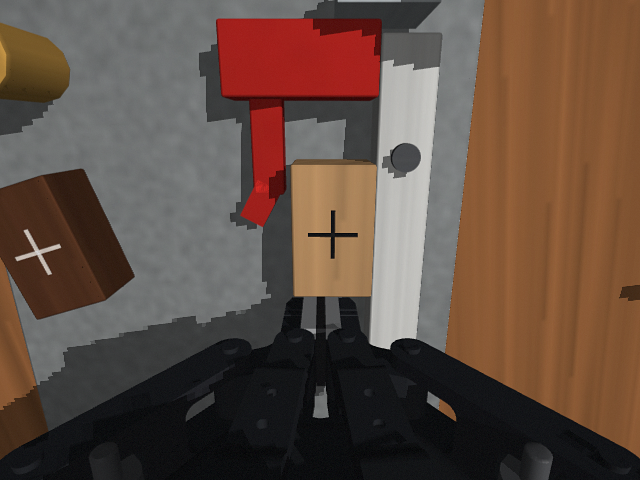

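```bash
python3 - <<'E'
from h import *
import pickle
p=pickle.load(open("p9.pkl","rb"))
P0=np.array([572.1,-23.5]); ex=np.array([.991,-.133]); ey=np.array([.133,.991])
for uv,z in (((330,97.5),30),((333,164),36),((333,234),36),((333,296),36),((285,150),22)):
    w=ray(p,[uv],z)[0,:2]; print(uv,(w-P0)@ex,(w-P0)@ey)
E
```

```text
(330, 97.5) -17.03264361406911 127.81706736623785
(333, 164) -15.996102026123895 106.15967928446625
(333, 234) -15.75460541678744 81.35020432942187
(333, 296) -15.516563923288706 56.895680982517874
(285, 150) -33.53925300047211 110.00611200802771
```

The gap to the stop measures 21.7 mm, and the lip sits 33.5 mm off the fence (34 expected). I'll push 19 mm, then creep on force.

>>> arm_command(jaw=[-1,-1,-1,-1,-1,-1,-1,-1,-1,-1], travel=[[0.003,0.025,0],[0.007,0.05,0],[0.01,0.08,0],[0.014,0.11,0],[0.018,0.14,0],[0.022,0.17,0],[0.026,0.2,0],[0.03,0.225,0],[0.031,0.235,0],[0.031,0.235,0]], dr=[[0,0,0],[0,0,0],[0,0,0],[0,0,0],[0,0,0],[0,0,0],[0,0,0],[0,0,0],[0,0,0],[0,0,0]])

```text
clock: 17.05
eef_pos: [560.7, 42.9, 20.9]
orientation: [-180.0, 0.0, -7.7]
wrist_force: [0.3, 0.1, -0.5]
grip_width: -0.1
```

>>> arm_command(jaw=[-1,-1,-1,-1,-1,-1,-1,-1,-1,-1], travel=[[0.001,0.007,0],[0.002,0.014,0],[0.003,0.021,0],[0.004,0.028,0],[0.005,0.035,0],[0.005,0.04,0],[0.005,0.04,0],[0.005,0.04,0],[0.005,0.04,0],[0.005,0.04,0]], dr=[[0,0,0],[0,0,0],[0,0,0],[0,0,0],[0,0,0],[0,0,0],[0,0,0],[0,0,0],[0,0,0],[0,0,0]])

```text
clock: 18.3
eef_pos: [561.1, 46.0, 20.9]
orientation: [-180.0, -0.0, -7.7]
wrist_force: [-0.3, 0.4, 0.9]
grip_width: 0.1
```

```bash
python3 - <<'E'
from h import *
from bench import bot
s=bot.observe(); print(s['eef_pos'],s['wrist_force'],s['clock'])
p=bot.camera_params("wrist");im=bot.snapshot("wrist")[:,:,::-1]; cv2.imwrite("pics/wrist10.png",im)
E
```

```text
[561.09076666  45.99476138  20.91521678] [-0.30556341  0.35235383  0.85293786] 18.3
```

View pics/wrist10.png

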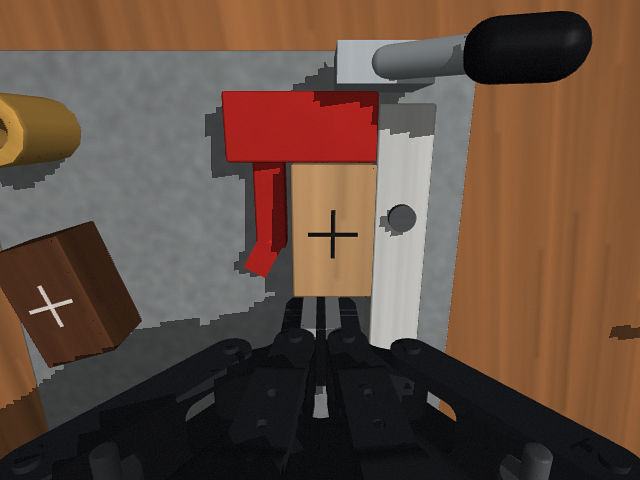

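No contact force yet, so it is within a millimetre or so of the stop. I'll creep 3 mm more.

>>> arm_command(jaw=[-1,-1,-1,-1,-1,-1,-1,-1,-1,-1], travel=[[0.0005,0.004,0],[0.001,0.008,0],[0.0015,0.012,0],[0.002,0.016,0],[0.003,0.02,0],[0.003,0.025,0],[0.004,0.03,0],[0.005,0.035,0],[0.005,0.035,0],[0.005,0.035,0]], dr=[[0,0,0],[0,0,0],[0,0,0],[0,0,0],[0,0,0],[0,0,0],[0,0,0],[0,0,0],[0,0,0],[0,0,0]])

```text
clock: 19.6
eef_pos: [561.1, 46.1, 21.0]
orientation: [179.7, 0.0, -7.8]
wrist_force: [-0.7, -7.8, 0.9]
grip_width: -0.2
```

The stop is reached: 7.8 N, and the TCP stands 67.5 mm along against 68 predicted. I'll back off and rise.

>>> arm_command(jaw=[-1,-1,-1,-1,-1,-1,-1,-1,-1,-1], travel=[[-0.004,-0.03,0],[-0.011,-0.08,0],[-0.024,-0.18,0],[-0.04,-0.3,0],[-0.055,-0.41,0.08],[-0.067,-0.5,0.22],[-0.067,-0.5,0.42],[-0.067,-0.5,0.62],[-0.067,-0.5,0.82],[-0.067,-0.5,1]], dr=[[0,0,0],[0,0,0],[0,0,0],[0,0,0],[0,0,0],[0,0,0],[0,0,0],[0,0,0],[0,0,0],[0,0,0]])

```text
clock: 20.85
eef_pos: [556.5, 9.0, 102.5]
orientation: [-180.0, -0.1, -7.7]
wrist_force: [0.2, 0.1, -0.5]
grip_width: -0.4
```

>>> arm_command(jaw=[-1,-1,-1,-1,-1,-1,-1,-1,-1,-1], travel=[[0,-0.03,0.1],[0,-0.06,0.25],[0,-0.1,0.4],[0,-0.15,0.55],[0,-0.2,0.7],[0,-0.2,0.8],[0,-0.2,0.8],[0,-0.2,0.8],[0,-0.2,0.8],[0,-0.2,0.8]], dr=[[0,0,0],[0,0,0],[0,0,0],[0,0,0],[0,0,0],[0,0,0],[0,0,0],[0,0,0],[0,0,0],[0,0,0]])

```text
clock: 22.1
eef_pos: [555.8, -7.1, 164.4]
orientation: [-180.0, 0.1, -7.7]
wrist_force: [-0.4, -0.8, 0.3]
grip_width: -0.1
```

```bash
python3 - <<'E'
from h import *
from bench import bot
s=bot.observe(); print(s['eef_pos'],s['wrist_force'],s['clock'])
p=bot.camera_params("wrist");im=bot.snapshot("wrist")[:,:,::-1]; cv2.imwrite("pics/wrist11.png",im)
import pickle; pickle.dump(p,open("p11.pkl","wb"))
hsv=cv2.cvtColor(np.ascontiguousarray(im),cv2.COLOR_BGR2HSV); H,S,V=[hsv[:,:,i].astype(int) for i in range(3)]
E
```

```text
[555.80653045  -7.08087831 164.38424008] [-0.35115921 -0.81758086  0.28957704] 22.1
```

View pics/wrist11.png

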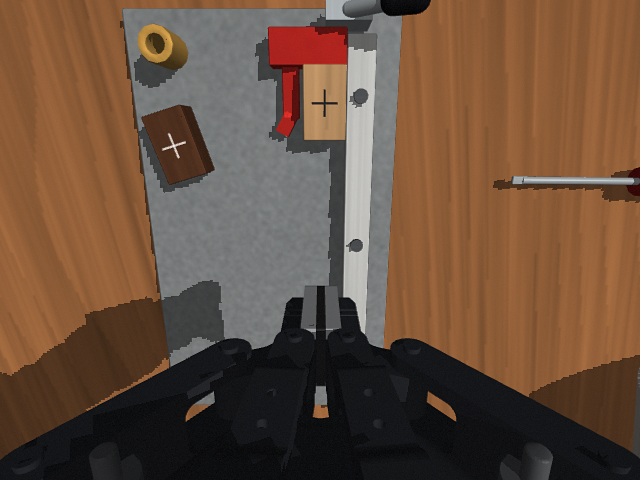

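```bash
python3 - <<'E'
from h import *
import pickle
p=pickle.load(open("p11.pkl","rb")); im=cv2.imread("pics/wrist11.png")
hsv=cv2.cvtColor(im,cv2.COLOR_BGR2HSV); H,S,V=[hsv[:,:,i].astype(int) for i in range(3)]
P0=np.array([572.1,-23.5]); ex=np.array([.991,-.133]); ey=np.array([.133,.991])
m=np.zeros(H.shape,bool); m[55:150,296:352]=1; m&=(H>8)&(S>60)&(V>100)
m=cv2.morphologyEx(m.astype(np.uint8),cv2.MORPH_CLOSE,np.ones((5,5)))
c=big(m); w=ray(p,c[:,0],36)[:,:2]; j=np.c_[(w-P0)@ex,(w-P0)@ey]
print("birch rect jig frame",cv2.minAreaRect(j.astype(np.float32)))
for n,uv,z in (("birch cross",(324.5,103),36),("stop edge",(285,65.5),30),("fence edge",(345,200),30),("fence edge",(347,160),30),("walnut",(174,146),36),("bush",(159,43),42)):
    w=ray(p,[uv],z)[0,:2]; print(n,w,(w-P0)@ex,(w-P0)@ey)
cv2.imwrite("pics/z11.png",cv2.resize(im[20:160,250:400],None,fx=4,fy=4,interpolation=cv2.INTER_NEAREST))
E
```

```text
birch rect jig frame ((-16.034019470214844, 103.10039520263672), (48.80559539794922, 29.543424606323242), 89.9616928100586)
birch cross [570.00991721  80.51109982] -15.904748325140277 102.79701891322638
stop edge [546.29583558 108.60652041] -43.142094154085235 127.48560785439318
fence edge [576.5367842    9.80854459] -0.03318328996721492 33.5988599917161
fence edge [581.42540396  39.35718311] 0.8814699733664771 63.53174719044351
walnut [459.47836558  66.18262859] -123.53582930958393 73.89680755740252
bush [468.19393319 130.84289139] -123.49851676623229 139.13429848041002
```

View pics/z11.png

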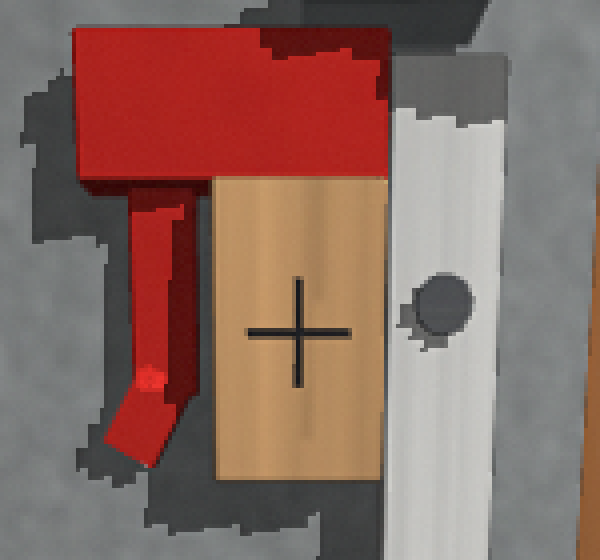

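The birch is flush: its head is on the red stop, its right edge is on the fence, and it sits square (rectangle at 89.96°). Walnut and bushing are unmoved to within about 1.5 mm. Handing in.

```bash
python3 - <<'E'
from bench import bot
print(bot.hand_in()); 
E
```

```text
the job is handed in; nothing more can be done
None
```

The birch spacer is loaded and the job is handed in at about 22 s; no verdict is reported. I pushed it flat against the fence with two spread fingertips. Then I slid it along the fence from its tail with the fingers shut, into the corner pocket and up against the end stop. The hand then backed off and rose clear.

**Contact:** the push met 7.4 N at the fence and 7.8 N at the end stop. The tool stood at 67.5 mm along the fence at the stop, against 68 mm predicted.

**Final wrist picture:**
- **Along the fence:** the block's centre is about 24.5 mm before the stop face, where 25 mm is expected.
- **Off the fence:** the centre reads 16 mm from the fence face instead of 15 mm. The same 1 mm offset appeared when the block was pressed against the fence, and no gap shows in the zoomed picture. I take it as calibration error.
- **Squareness:** the block is square to the fence within about 0.1°.

**Bystanders:** the walnut spacer and the bushing measure within about 1.5 mm of where they started. I did not measure the objects off the jig again, but the arm did not go near them.

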